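# Refit the label holder of a glass-cell case and hold it for the screw

## Robot

A 6-joint arm with a two-finger parallel gripper is mounted at the origin on a cart in front of the work surface, level with it; the furniture and walls round the work are solid. World frame = base frame: x ahead of the robot, y to its left, z up, the work surface at z = 0. Lengths are in m, angles in rad, forces in N, time in s.
With the tool pointing down it reaches from about 0.4 to 0.825 m from the base axis. Payload 7 kg.
Tool frame: the origin (TCP) lies at the very end of the fingers, on their centre line; the grasp point (between the pads) lies 19 mm behind it (tcp_to_grasp is the distance from the TCP to the grasp point, in m); z points along the fingers, y is the direction in which the jaws open and shut (so a half turn about z gives the same grasp; the last joint's range is limited). The gripper opens to 85 mm and grips with 20 to 120 N. Pads are 22 mm wide; open, the fingers measure 114 mm over their backs; the gripper's body (76 mm by 85 mm) begins 54 mm behind the grasp point. The pads swing forward as they close: fully open they stand 13 mm farther back than shut.
Start: joints at [-0.982, 0.359, 0.012, 0, -1.224, -0.288], TCP at [0.2, -0.645, 0.231] pointing down, gripper open.
Joint ranges: [-3.07, 3.07], [-1.43, 2.12], [-1.02, 1.25], [-3.03, 1.67], [-3.05, -0], [-3.03, 3.03]. Speed limits (rad/s): [2.39, 2.39, 3.01, 3.14, 3.14, 3.14].

## Interface

Orientations are given as a unit quaternion [x, y, z, w].
In Python, from station import observe, get_image, camera_info, close_job, tcp_to_grasp gives the robot as it stands. The module is installed in compiled form; this text tells all that it offers.
- The arm moves only by the tool step_arm, never from a script. Its argument "plan" is a list that holds one entry, the list of rows, each a list of 5 numbers: the shift along the tool's x, y, z in m, then the turn about the tool's z in degrees, then the finger opening in m, from 0 to 0.0854. A call has 1 to 10 rows; each row is the pose to reach, as a shift and turn from the pose commanded when the call began, along the tool's axes at that moment; what a row does not reach only later rows make up. A row lasts 1/12 s, in which the tool goes at most 41.7 mm and 7.16 degrees, less where a joint would pass 70% of its speed; a pose out of reach is approached as far as the arm can. A call with a gripper value outside its range is refused whole. The fingers move at their own pace and stop on an object; "grip_force" is the grip in N (left out, the last holds). Time passes only in rows, so rows that repeat a pose let the fingers close. It gives the time, the measured TCP pose, the force and the opening at its end, in the units of the state.
- observe(): the state, without advancing time (a new reading comes with each control period).
- get_image(name): name is "scene" or "top" or "wrist"; returns (picture, depth): 420x560x3 uint8, red, green, blue; 420x560 float32, m along the optical axis (not along the pixel's ray), 0 where there is no reading.
- camera_info(name): a dict with "mtx" (3x3 intrinsics, pixels), "camera_from_world" (4x4, takes a point from world to camera coordinates). Camera axes: x right, y down, z forward; pixel columns grow to the right and rows downward; lengths in m; the calibration is good to about 2 mm. A picture is of the moment at which its call begins: read the wrist's pose just before it. camera_info takes no time and is no camera call; for the wrist camera it gives the pose at the moment of the call.
- close_job(): hands the job in, once; it reports no verdict.
The state is a dict: "clock": time; "joints": joint angles; "dq": joint speeds; "joint_efforts": joint torques, N m; "tool_pos": TCP position; "ee_rot": TCP orientation; "wrist_force": force on the tool from outside, world axes, zero at the start; "wrist_torque": the same for the moment, N m; "opening": finger opening in m.
Only numpy, scipy, OpenCV 4.12 (cv2) and the standard library are available. Lean on these libraries where they do the work, as an engineer would, in place of code of your own. Each camera call takes 0.05 s, during which the arm holds its last target.

## Task

The label holder of the latched case of glass cells has come off and lies on the bench. Swing the case's latch lever clear of the lid tab, open the lid past upright so that it stays, lay the label holder on the deck inside and push its tongue under the rack's lip, fully home against the spring strip. Finish while still holding it pressed home, so that I can put its screws in; leave the lid open and the latch swung clear, do not knock the glass cells, and leave the other loose things on the bench where they are.

Things in the scene. Friction and masses are not known exactly. Their poses are not given: they have to be found in the camera images.
- case: Grey case fixed to the bench, 160 mm (its x, -88 to +72) by 150 mm (its y), rim 50 mm high, 78 mm with lid shut. Origin on the bench; x from the latch side (facing the robot) to the hinge side, z up. Inside, a flat black deck 40 mm above the bench, x -82 to -2 mm; beyond it the rack, top 52 mm high, its 3 mm metal top plate overhanging as a lip. Brass screw inserts in the deck at x -40, y +-33 mm.
- lip (a point): Middle of the lip's front edge, given at deck height (case x = -2 mm, z = 40 mm); axes as the case. Under the lip is an 9 mm high, 95 mm wide slot, with closed ends and short flared guides at its mouth; it ends 12 mm in at a solid stop. A holder leaning hard on the deck drags and jams: slide it in just clear of the deck or touching it lightly.
- home (a point): Point (case x = +10 mm, y = 0, z = 42.5 mm) at the solid stop behind the lip where the middle of the holder's leading edge (point holder_nose) lies when it is fully home.
- strip (a joint): Spring strip (56 mm wide) in the slot behind the lip, pushed in along the case's x by the holder's tongue: 0 as it rests, its face 5 mm behind the lip's edge; 0.007 m fully in, flush with the solid stop. It pushes back with 2 N at first and 4.5 N fully in, so the holder comes out again if let go.
- latch (a joint): Latch lever on a vertical pin: at 0 it lies along the case's front, its end over the lid tab, and stops the lid; it swings outwards, away from the case (anticlockwise from above), to 1.6 rad, pointing straight out. Above 0.5 rad the tab is free, but swing it to about 1.3 to leave room for fingers at the tab. Slight friction (about 1 N at the knob), stays where it is left.
- latch_knob (a point): Middle of the black upright knob on the lever: 16 mm diameter, 24 mm tall, 88 mm above the bench (top at 100); 45 mm from the pin. The lever under it has its top 71 mm above the bench. The lid's front face is 20 mm beyond the knob when the lever is at 0.
- latch_pivot (a point): The lever's pin (vertical axis), case x = -108, y = -58 mm, given at lever height.
- lid (a joint): Lid angle about its hinge: 0 shut, 1.75 rad leaning back at its stop. A stiff hinge: it stays where it is left, and takes about 3 N at the tab.
- lid_tab (a point): Grip point of the black thumb tab, 32 mm long, straight out from the lid's front (36 mm wide along the case's y, 10 mm thick): 20 mm out from the lid's face, 59 mm above the bench when shut. Pinched by its two ends along y it can turn between down-pointing fingers as the lid opens; fingertips more than 15 mm past this point would meet the lid's face when the lid is up.
- lid_hinge (a point): Middle of the lid's hinge axis (parallel to the case's y), case x = +72, z = 50 mm; 180 mm from the tab's grip point.
- holder_pull (a point): Centre of the finger pull of the loose white label holder, 15 mm above its underside. The holder: flat plate 60 (its x) by 90 mm (y), 5 mm thick (7 mm at the card frame), 50 g, starts flat on the bench. The pull: fin 22 mm along x, 14 mm across y, 5 to 25 mm above the underside. x points from pull to tongue, the plain edge 47 mm ahead of this point; trailing edge 13 mm behind.
- holder_nose (a point): Middle of the holder's leading (tongue) edge, half-way up its 5 mm thickness.
- cells: Four glass cells, 12 mm square, standing in the rack in a row along the case's y at case x = 40 mm, their tops 71 mm above the bench; fragile. Origin and axes as the case.
- filter_box: Small dark carton lying on the bench, 90x60x26 mm; a bystander. Origin under its centre.
- screwdriver: Screwdriver with a black handle, 177 mm; a bystander. Origin under its centre.
- petri_dish: Small glass dish, 60 mm across, 12 mm high; a bystander. Origin under its centre.
- pen_2: Red and white marker pen, 135 mm; a bystander. Origin under its centre.

How it is judged:
On the way, in this order (a step that is already met when the one before it is completed fails the run):
1. the latch lever is swung clear of the lid tab (value of joint latch above 0.8 rad), for 0.1 s.
2. the lid is open and the latch still clear (value of joint lid above 1.4 rad and value of joint latch above 0.8 rad), for 0.2 s.
3. the label holder's tongue is under the lip (x of holder_nose in the frame of case above 0 m and z of holder_nose in the frame of case between 0.039 and 0.047 m and value of joint lid above 1.4 rad), for 0.1 s.
At the end, for the whole second after the job is handed in: latch above 0.8 rad, lid above 1.4 rad; the holder lies flat and square (0.07 rad) under the lip, leading edge within 2 mm of the stop and 5 mm of the home point, strip pushed in over 5 mm, pressed on the case with over 3 N; fingers still on the holder, at rest (all of step 2 and value of joint strip above 0.005 m and distance between holder_nose and home below 0.005 m and x of holder_nose in the frame of case above 0.008 m and angle between holder_nose's own z axis and vertical below 0.07 rad and angle between the x axis of holder_nose and the x axis of case, either way round below 0.07 rad and contact force between holder and case above 3 N and contact force between the fingers and holder above 1 N and linear speed of holder below 0.01 m/s); the arm keeps its last pose, push and grip.
It fails at once if the glass cells are knocked (contact force between any of the arm, the fingers, holder and cells above 4 N).
It fails at once if a bystander is pushed away by more than 3 cm (distance of any of filter_box, screwdriver, petri_dish, pen_2 from where it was at the start of the episode above 0.03 m).
It also fails if it takes over 54 s, if anything falls off the work surface, if the arm or the gripper's body presses on something with over 40 N, if the wrist force passes 120 N, or if a joint passes its speed limit or range.

## Working session

There is one attempt and no reset: what is moved stays moved. The work goes in short steps, Python scripts to look and compute and a tool call to move; the robot and the scene stay as the last step left them, time stands still between calls to the robot, and variables do not carry over. Pictures are saved under pics/ and viewed, and the job is handed in when it is done.

Besides the shell and the picture viewer there is one more tool, called after "Call:" as name([rows], argument=value, ...), one row to a line, values as JSON. step_arm: Moves the arm, as the interface text tells. Its arguments: {"type":"object","properties":{"plan":{"type":"array"},"grip_force":{"type":"number"}},"required":["plan"]}

```bash
mkdir -p pics
python3 - <<'E'
from station import *
import cv2,numpy as np,json
print(observe(), tcp_to_grasp if not callable(tcp_to_grasp) else tcp_to_grasp())
for n in ["scene","top"]:
    p,d=get_image(n); cv2.imwrite(f"pics/{n}0.png",p[:,:,::-1]); np.save(f"pics/{n}0.npy",d); np.save(f"pics/{n}0rgb.npy",p)
    c=camera_info(n); print(n,c)
E
```

```text
{'clock': 0.0, 'joints': array([-9.81917507e-01,  3.59414880e-01,  1.10443988e-02, -3.76777050e-04,
       -1.22409835e+00, -2.88128880e-01]), 'dq': array([ 2.18334883e-04, -3.06419508e-04,  3.85041600e-04,  1.56803116e-03,
       -5.04552600e-05,  3.92970842e-04]), 'joint_efforts': array([ 1.73938690e-03, -5.83328247e+01,  2.93419629e+01,  6.93661675e+00,
       -5.90058655e-03,  1.26850662e-05]), 'tool_pos': array([ 0.19981275, -0.64423132,  0.23033449]), 'ee_rot': array([-1.49745389e-01,  9.88724222e-01,  8.32339665e-04, -1.94693827e-04]), 'wrist_force': array([0.9052374 , 0.62652256, 0.1529368 ]), 'wrist_torque': array([-0.0294371 ,  0.06882439,  0.01161681]), 'opening': 0.08526098417547022} 0.0187
scene {'mtx': array([[438.39800092,   0.        , 273.31442436],
       [  0.        , 438.39800092, 210.06480004],
       [  0.        ,   0.        ,   1.        ]]), 'camera_from_world': array([[-0.78966799, -0.61329587,  0.01710671,  0.41118208],
       [-0.40956   ,  0.5061713 , -0.75898038,  0.32544164],
       [ 0.45682061, -0.60634874, -0.65088873,  0.95117298],
       [ 0.        ,  0.        ,  0.        ,  1.        ]])}
top {'mtx': array([[436.14735187,   0.        , 276.7914251 ],
       [  0.        , 436.14735187, 206.5598398 ],
       [  0.        ,   0.        ,   1.        ]]), 'camera_from_world': array([[ 0.01443162, -0.99985967, -0.00850673, -0.06004675],
       [-0.98590274, -0.0128108 , -0.16682826,  0.59161259],
       [ 0.16669587,  0.01079441, -0.98594927,  1.12338839],
       [ 0.        ,  0.        ,  0.        ,  1.        ]])}
```

View pics/scene0.png

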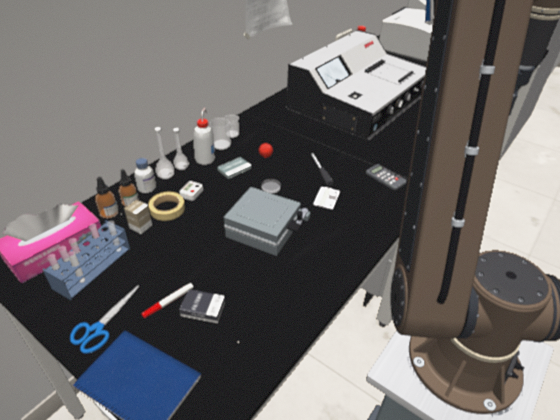

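View pics/top0.png

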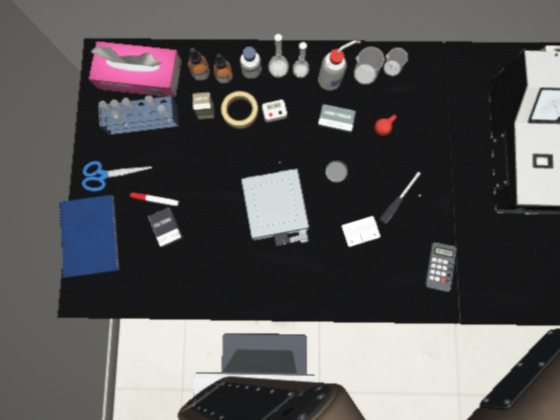

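The scene view shows the case at about (262,220). In the top view the case is at (275,205), the latch at about (292,238), the white holder at (360,231), the screwdriver at (402,197), the dish at (336,171), the pen at (154,199) and the carton at (165,227). I'll enlarge these and measure.

```bash
cat > h.py <<'E'
import numpy as np,cv2
from station import *
def ray(ci,u,v):
    T=np.linalg.inv(ci["camera_from_world"]);d=np.linalg.inv(ci["mtx"])@np.array([u,v,1.0])
    return T[:3,3],T[:3,:3]@d
def onplane(ci,u,v,z):
    o,d=ray(ci,u,v);t=(z-o[2])/d[2];return o+t*d
def proj(ci,P):
    P=np.atleast_2d(P);q=(ci["camera_from_world"]@np.c_[P,np.ones(len(P))].T)[:3];r=ci["mtx"]@q
    return (r[:2]/r[2]).T
def cloud(ci,d):
    v,u=np.mgrid[:d.shape[0],:d.shape[1]]
    k=np.linalg.inv(ci["mtx"])@np.stack([u.ravel(),v.ravel(),np.ones(u.size)])*d.ravel()
    T=np.linalg.inv(ci["camera_from_world"])
    return (T[:3,:3]@k).T.reshape(*d.shape,3)+T[:3,3]
E
python3 - <<'E'
from h import *
p=np.load("pics/top0rgb.npy");d=np.load("pics/top0.npy")
ci=camera_info("top")
c=p[155:265,230:400];cv2.imwrite("pics/topz.png",cv2.resize(c[:,:,::-1],None,fx=4.7,fy=4.7,interpolation=cv2.INTER_CUBIC))
P=cloud(ci,d)
# lid top
m=(P[...,2]>.065)&(P[...,2]<.09);m[:, :235]=0;m[:,315:]=0;m[:160]=0;m[255:]=0
mm=m.astype(np.uint8)
n,l,s,_=cv2.connectedComponentsWithStats(mm);k=1+np.argmax(s[1:,4]);print(s[1:])
pts=P[l==k];print(np.median(pts[:,2]))
r=cv2.minAreaRect(pts[:,:2].astype(np.float32));print(r)
hm=(p.min(2)>150)&(np.mgrid[:420,:560][0]>205)&(np.mgrid[:420,:560][0]<255)&(np.mgrid[:420,:560][1]>330)&(np.mgrid[:420,:560][1]<390)
n,l,s,_=cv2.connectedComponentsWithStats(cv2.morphologyEx(hm.astype(np.uint8),cv2.MORPH_CLOSE,np.ones((5,5))));print(s[1:])
cc=max(cv2.findContours((l==1+np.argmax(s[1:,4])).astype(np.uint8),0,1)[0],key=cv2.contourArea)[:,0]
w=np.array([onplane(ci,u,v,.006)[:2] for u,v in cc],np.float32)
print(cv2.minAreaRect(w))
print("holder pull cand",[P[y,x].round(4) for y in range(215,246,3) for x in range(342,382,3) if P[y,x,2]>.014])
for y in range(228,246,2): print(y,(P[y,270:312:2,2]*1000).round())
for nme,(u,v) in dict(dish=(336,171),sd=(402,197)).items(): print(nme,onplane(ci,u,v,.01))
E
```

```text
[[ 242  169   66   75 3463]
 [ 289  231   18   12   97]
 [ 283  234    1    1    1]
 [ 285  235    2    1    2]
 [ 301  241    2    2    2]
 [ 307  240    1    1    1]
 [ 276  244    2    2    2]]
0.0785617706377697
((0.583251953125, -0.04783714562654495), (0.1918589025735855, 0.15009987354278564), 11.127514839172363)
[[342 216  38  31 759]]
((0.5348608493804932, -0.2834198474884033), (0.0625305324792862, 0.09261264652013779), 17.762588500976562)
holder pull cand [array([ 0.5782, -0.3387,  0.0158]), array([ 0.5698, -0.3384,  0.0163]), array([ 0.5616, -0.3383,  0.0159]), array([ 0.3969, -0.0646,  1.2058]), array([ 0.5266, -0.2863,  0.0269]), array([ 0.5196, -0.2802,  0.0147]), array([ 0.5187, -0.2866,  0.0242]), array([ 0.519 , -0.295 ,  0.0227]), array([ 0.5105, -0.2864,  0.0247]), array([ 0.5109, -0.295 ,  0.0218])]
228 [76. 79. 81. 77. 77. 75. 80. 78. 78. 79. 76. 75. 78. 80. 78. 75. 78. 71.
 62.  3. -0.]
230 [78. 76. 80. 79. 78. 76. 81. 78. 77. 77. 75. 74. 67. 56. 60. 59. 62. 63.
 -0.  2.  1.]
232 [75. 77. 76. 77. 79. 78. 71. 67. 62. 47. 47. 25. 19. 23. 60. 61. 65. 63.
  2.  3. -1.]
234 [79. 71. 61. 64. 63. 67. 64. 64. 62.  3.  3.  3.  3.  2.  1. 67. 75. 71.
 62.  1. -1.]
236 [31. 17. 62. 64. 62. 60. 63. 62. 63. -1.  1. -1. -3. 72. 71. 71. 76. 76.
 75. -2. -2.]
238 [  0.   2.  62.  70.  64.  62.  62.  96. 100. 103.  77.  72.  71.  74.
  72.  69.  70.  71.  62.  -2.  -1.]
240 [  3.  -2.  57.  65.  67.  65.  61. 102. 101. 101.  71.  73.  76.  72.
  -2.  63.  64.  67.  59.   1.   1.]
242 [-1.  1. -0. 63. 65. 67. 58. 84. 99. 98. 71. -1. -3.  4.  4. 49. 60.  6.
  2. -0.  1.]
244 [ 1.  1.  5. 61. 65. 64. 61. 63. 59. -1.  3.  2. -1. -3. -1.  0. -1. -1.
 -1. -0. -0.]
dish [ 0.70277713 -0.21677148  0.01      ]
sd [ 0.63057069 -0.39969533  0.01      ]
```

View pics/topz.png

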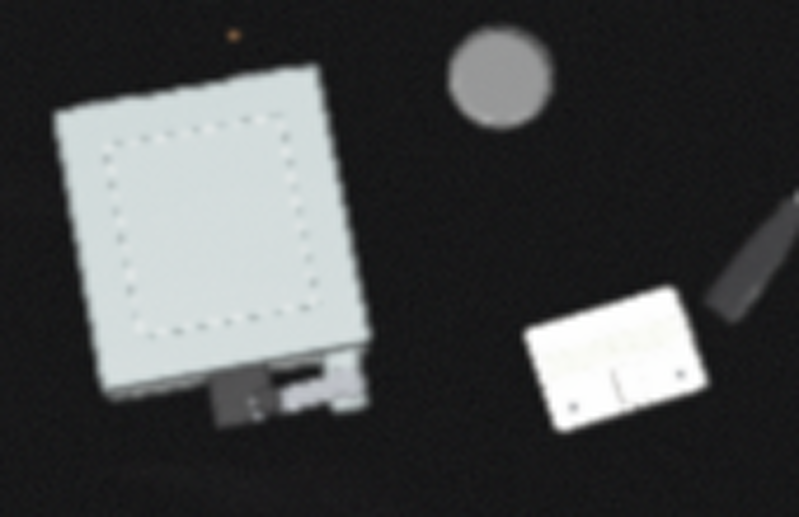

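```bash
cat >> h.py <<'E'
from scipy.spatial.transform import Rotation as R
def goto(target,yaw=None):
    """target world TCP; yaw (deg) desired heading of tool y axis"""
    o=observe();r=R.from_quat(o["ee_rot"]);M=r.as_matrix()
    s=M.T@(np.array(target)-o["tool_pos"])
    yy=np.degrees(np.arctan2(M[1,1],M[0,1]))
    print("t",round(o["clock"],2),"pos",o["tool_pos"].round(4),"toolyaw",round(yy,2),"tilt",np.degrees(np.arccos(-M[2,2])).round(2),"F",o["wrist_force"].round(1),"op",round(o["opening"],4),"j",o["joints"].round(2))
    print("shift mm",(s*1000).round(1),"|",round(np.linalg.norm(s)*1000), "turn", None if yaw is None else round((-(yaw-yy)+180)%360-180,2))
E
python3 - <<'E'
from h import *
goto([.44,-.17,.36],100)
E
```

```text
t 0.1 pos [ 0.1998 -0.6443  0.2304] toolyaw 107.23 tilt 0.09 F [-0.2  0.5 -0. ] op 0.0854 j [-0.98  0.36  0.01 -0.   -1.22 -0.29]
shift mm [-369.8  382.1 -129. ] | 547 turn 7.23
```

Call:
step_arm([
  [[-25,26,-9,1,0.085]],
])

```text
clock: 0.18
tool_pos: [0.2157, -0.6104, 0.237]
ee_rot: [-0.139, 0.99, 0.003, -0.002]
wrist_force: [2.1, 0.7, -0.9]
opening: 0.0852
```

I wrote millimetres where metres are expected. The per-row limit clipped the move to one harmless 4 cm step. I'll check the pose and continue in metres.

Run:
```python
from h import *
goto([.44,-.17,.36],100)
```

```text
t 0.18 pos [ 0.2157 -0.6104  0.237 ] toolyaw 106.03 tilt 0.35 F [ 2.1  0.7 -0.9] op 0.0852 j [-0.93  0.31 -0.04  0.   -1.22 -0.36]
shift mm [-336.9  362.1 -121.8] | 509 turn 6.03
```

Call:
step_arm([
  [[-0.026,0.028,-0.01,1,0.085],[-0.052,0.056,-0.02,2,0.085],[-0.078,0.084,-0.03,3,0.085],[-0.104,0.112,-0.04,4,0.085],[-0.13,0.14,-0.05,5,0.085],[-0.156,0.168,-0.06,6,0.085],[-0.182,0.196,-0.07,6,0.085],[-0.208,0.224,-0.08,6,0.085],[-0.234,0.252,-0.09,6,0.085],[-0.26,0.28,-0.1,6,0.085]],
])

```text
clock: 1.02
tool_pos: [0.3895, -0.2652, 0.3418]
ee_rot: [-0.089, 0.996, 0.0, 0.0]
wrist_force: [1.2, -0.9, 0.7]
opening: 0.0852
```

Run:
```python
from h import *
goto([.42,-.17,.36],100)
```

```text
t 1.02 pos [ 0.3895 -0.2652  0.3418] toolyaw 100.23 tilt 0.01 F [ 1.2 -0.9  0.7] op 0.0852 j [-0.18 -0.04 -0.23 -0.   -1.39 -1.21]
shift mm [-46.9  88.2 -18.2] | 102 turn 0.23
```

Call:
step_arm([
  [[-0.016,0.03,-0.006,0,0.085],[-0.032,0.06,-0.012,0,0.085],[-0.047,0.088,-0.018,0,0.085],[-0.047,0.088,-0.018,0,0.085],[-0.047,0.088,-0.018,0,0.085]],
])

```text
clock: 1.43
tool_pos: [0.4205, -0.1706, 0.3595]
ee_rot: [-0.091, 0.996, 0.0, 0.0]
wrist_force: [-0.1, 0.3, -0.9]
opening: 0.0852
```

Run:
```python
from h import *
ci=camera_info("wrist");p,d=get_image("wrist");cv2.imwrite("pics/w1.png",p[:,:,::-1]);np.savez("pics/w1.npz",p=p,d=d,m=ci["mtx"],c=ci["camera_from_world"])
print(ci, camera_info("wrist")["camera_from_world"]-ci["camera_from_world"])
goto([.42,-.17,.36],100)
```

```text
{'mtx': array([[341.45580056,   0.        , 277.58401713],
       [  0.        , 341.45580056, 199.71802854],
       [  0.        ,   0.        ,   1.        ]]), 'camera_from_world': array([[-1.80750541e-01,  9.83528583e-01, -8.76187458e-04,
         2.44599286e-01],
       [ 9.34393872e-01,  1.71998602e-01,  3.11968865e-01,
        -4.43044446e-01],
       [ 3.06980999e-01,  5.55698370e-02, -9.50091922e-01,
         3.81972948e-01],
       [ 0.00000000e+00,  0.00000000e+00,  0.00000000e+00,
         1.00000000e+00]])} [[ 1.51169722e-03  2.76651449e-04  4.13790339e-05  2.01541159e-04]
 [ 4.82403637e-04 -1.40994230e-03 -6.71807061e-04  4.44341732e-04]
 [-5.82914833e-04 -5.53754786e-04 -2.20366407e-04  1.06247129e-04]
 [ 0.00000000e+00  0.00000000e+00  0.00000000e+00  0.00000000e+00]]
t 1.48 pos [ 0.4201 -0.1715  0.3592] toolyaw 100.35 tilt 0.01 F [ 0.3  0.8 -1. ] op 0.0846 j [ 0.05 -0.08 -0.22 -0.   -1.43 -1.44]
shift mm [-0.2  1.5 -0.8] | 2 turn 0.35
```

View pics/w1.png

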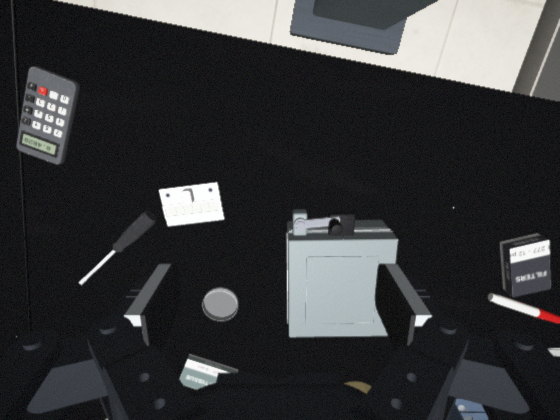

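The wrist view shows the holder at (191,204), with its fin at about (190,194) on the robot side. The latch pivot is at (299,222), the knob at (336,226), the tab at about (342,226), and the lid front edge is near row 236. I'll enlarge it for accurate points.

Run:
```python
from h import *
f=np.load("pics/w1.npz");p=f["p"]
a=cv2.resize(p[200:345,275:405][:,:,::-1],None,fx=4,fy=4,interpolation=cv2.INTER_CUBIC)
cv2.imwrite("pics/w1a.png",a)
b=cv2.resize(p[175:235,150:235][:,:,::-1],None,fx=8,fy=8,interpolation=cv2.INTER_CUBIC)
cv2.imwrite("pics/w1b.png",b)
```

```text
(no output)
```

View pics/w1a.png

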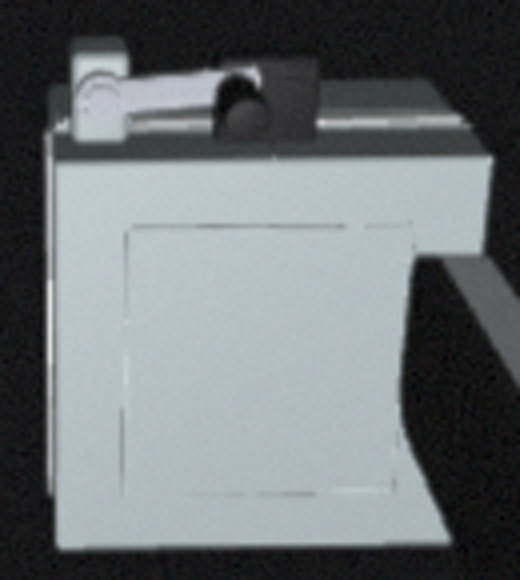

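View pics/w1b.png

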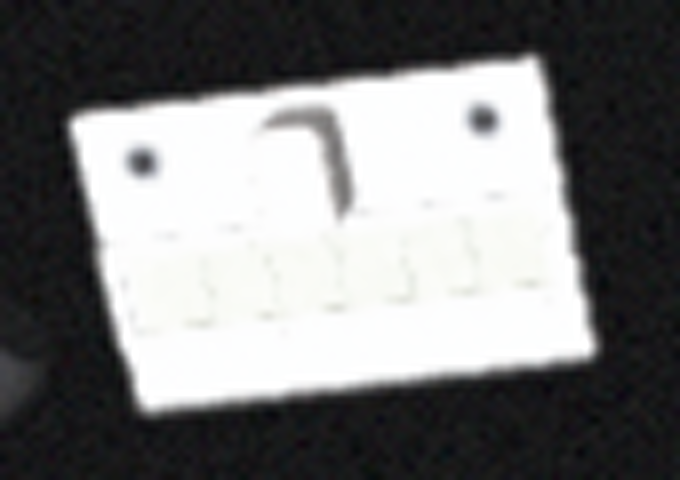

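Run:
```python
from h import *
f=np.load("pics/w1.npz");ci=dict(mtx=f["m"],camera_from_world=f["c"])
def A(x,y,z): return onplane(ci,275+(x+.5)/4-.5,200+(y+.5)/4-.5,z)
def B(x,y,z): return onplane(ci,150+(x+.5)/8-.5,175+(y+.5)/8-.5,z)
fl=A(56,160,.078);fr=A(493,156,.078);hl=A(57,549,.078);kn=A(248,118,.1);pv=A(98,97,.071)
print(fl,fr,hl,"w",np.linalg.norm(fr-fl),"len",np.linalg.norm(hl-fl))
v=fr-fl;yaw=np.degrees(np.arctan2(-v[0],v[1]));v2=hl-fl;yaw2=np.degrees(np.arctan2(v2[1],v2[0]));print("yaw",yaw,yaw2)
kp=kn-pv;print("knob",kn,"pivot",pv,np.linalg.norm(kp[:2]),np.degrees(np.arctan2(-kp[0],kp[1])))
for y in (yaw,(yaw+yaw2)/2):
    c,s=np.cos(np.radians(y)),np.sin(np.radians(y));Rm=np.array([[c,-s],[s,c]])
    print("org from front",(fl[:2]+fr[:2])/2-Rm@[-.088,0],"from hl",hl[:2]-Rm@[.072,-.075],"from pv",pv[:2]-Rm@[-.108,-.058],"knob",kn[:2]-Rm@[-.108,-.013])
    o=(fl[:2]+fr[:2])/2-Rm@[-.088,0]
    for q in [(220,62,.064),(319,60,.064)]: print("tab ends front corners case", Rm.T@(A(*q)[:2]-o))
cs=[B(70,117,.005),B(541,55,.005),B(597,354,.005),B(140,412,.005)]
for i in range(4): print(cs[i][:2].round(4),np.linalg.norm(cs[i]-cs[i-1]).round(4))
c=np.mean(cs,0);xa=(cs[2]+cs[3]-cs[0]-cs[1])/2;ya=(cs[1]+cs[2]-cs[0]-cs[3])/2
print("ctr",c,"yaw",np.degrees(np.arctan2(xa[1],xa[0])),np.degrees(np.arctan2(-ya[0],ya[1])))
h=np.radians(17.8);print("pull",c[:2]-.017*np.array([np.cos(h),np.sin(h)]))
# top view check with white masks/edges
t=np.load("pics/top0rgb.npy");ct=camera_info("top")
def Tp(x,y,z): return onplane(ct,230+(x+.5)/4.7-.5,155+(y+.5)/4.7-.5,z)
print("top: corners",Tp(372,338,.078),Tp(106,388,.078),Tp(318,65,.078),Tp(53,110,.078))
print("holder top",[Tp(*q,.005)[:2].round(4) for q in [(525,330),(672,287),(708,384),(560,432)]])
```

```text
[ 0.53106099 -0.13579585  0.078     ] [0.50278545 0.00952287 0.078     ] [ 0.68806523 -0.10491893  0.078     ] w 0.14804403347032916 len 0.16001160896656663
yaw 11.010805147931913 11.125970201843463
knob [ 0.49575108 -0.08108588  0.1       ] pivot [ 0.50864022 -0.1254136   0.071     ] 0.046163590516936345 16.212799658006674
org from front [ 0.60330324 -0.04632901] from hl [ 0.6030661  -0.04505117] from pv [ 0.6035744  -0.04785395] knob [ 0.59928001 -0.04769783]
tab ends front corners case [-0.11764213 -0.01750363]
tab ends front corners case [-0.11803135  0.01630608]
org from front [ 0.60328631 -0.04624221] from hl [ 0.60300598 -0.04513663] from pv [ 0.60349641 -0.04775858] knob [ 0.5992464 -0.0475938]
tab ends front corners case [-0.11765971 -0.01747383]
tab ends front corners case [-0.11801495  0.01633626]
[ 0.5175 -0.3373] 0.0608
[ 0.4893 -0.2511] 0.0907
[ 0.5472 -0.2328] 0.0607
[ 0.5755 -0.3194] 0.0911
ctr [ 0.53237719 -0.28514079  0.005     ] yaw 17.389214520240397 18.12617318513683
pull [ 0.51619099 -0.29033761]
top: corners [ 0.53598275 -0.1361281   0.078     ] [0.50625347 0.01047089 0.078     ] [ 0.69113565 -0.10523215  0.078     ] [0.66315044 0.04416484 0.078     ]
holder top [array([ 0.5509, -0.2308]), array([ 0.5777, -0.3178]), array([ 0.5205, -0.3376]), array([ 0.4912, -0.2506])]
```

Run:
```python
from h import *
goto([.4985,-.080,.13],101)
goto([.4985,-.080,.077],101)
```

```text
t 1.48 pos [ 0.4201 -0.1715  0.3592] toolyaw 100.35 tilt 0.01 F [ 0.3  0.8 -1. ] op 0.0846 j [ 0.05 -0.08 -0.22 -0.   -1.43 -1.44]
shift mm [-93.6  75.9 229.2] | 259 turn -0.65
t 1.48 pos [ 0.4201 -0.1715  0.3592] toolyaw 100.35 tilt 0.01 F [ 0.3  0.8 -1. ] op 0.0846 j [ 0.05 -0.08 -0.22 -0.   -1.43 -1.44]
shift mm [-93.6  75.8 282.2] | 307 turn -0.65
```

Call:
step_arm([
  [[-0.013,0.011,0.032,-0.6,0.04],[-0.026,0.022,0.064,-0.6,0.04],[-0.04,0.033,0.096,-0.6,0.04],[-0.054,0.044,0.128,-0.6,0.04],[-0.067,0.055,0.16,-0.6,0.04],[-0.08,0.066,0.192,-0.6,0.04],[-0.0936,0.0759,0.22,-0.6,0.04],[-0.0936,0.0759,0.229,-0.6,0.04],[-0.0936,0.0759,0.229,-0.6,0.04],[-0.0936,0.0759,0.229,-0.6,0.04]],
], grip_force=25)

```text
clock: 2.32
tool_pos: [0.4982, -0.0819, 0.1302]
ee_rot: [-0.094, 0.996, -0.0, -0.001]
wrist_force: [-0.6, -0.8, 1.6]
opening: 0.0396
```

Run:
```python
from h import *
p,d=get_image("wrist");cv2.imwrite("pics/w2.png",p[:,:,::-1])
goto([.4985,-.080,.077],101)
```

```text
t 2.37 pos [ 0.4988 -0.0818  0.1312] toolyaw 100.78 tilt 0.03 F [-0.3  0.1  0.4] op 0.04 j [ 0.23  0.17 -0.5   0.   -0.9  -1.61]
shift mm [-0.   1.8 54.2] | 54 turn -0.22
```

View pics/w2.png

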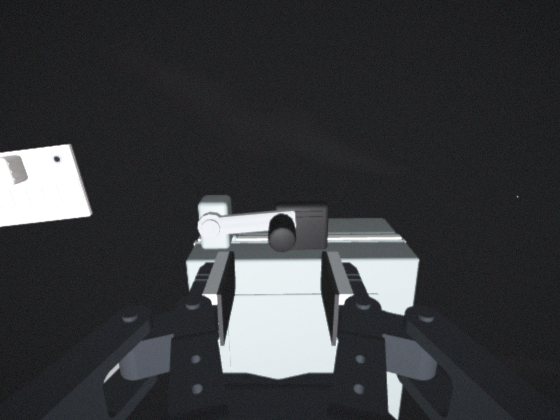

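The knob top at about (282,236) is centred between the fingers. I'll check its position by ray.

Run:
```python
from h import *
ci=camera_info("wrist")
print("knob top far/near", onplane(ci,282,241,.1), onplane(ci,282,236,.1))
print("lid front edge corners",onplane(ci,187,260,.078),onplane(ci,418,260,.078))
print("tab front corners z64",onplane(ci,276,206,.064),onplane(ci,327,206,.064))
print("pivot",onplane(ci,210,227,.073))
```

```text
knob top far/near [ 0.49837894 -0.079947    0.1       ] [ 0.49540732 -0.08052367  0.1       ]
lid front edge corners [ 0.53282719 -0.13477463  0.078     ] [0.50523684 0.0099453  0.078     ]
tab front corners z64 [ 0.49115723 -0.08490931  0.064     ] [ 0.48497766 -0.05244974  0.064     ]
pivot [ 0.50971458 -0.12388408  0.073     ]
```

Call:
step_arm([
  [[0,0.001,0.027,0,0.04],[0,0.001,0.048,0,0.04],[0,0.001,0.054,0,0.04],[0,0.001,0.054,0,0.01],[0,0.001,0.054,0,0.01],[0,0.001,0.054,0,0.01],[0,0.001,0.054,0,0.01]],
], grip_force=22)

```text
clock: 2.95
tool_pos: [0.4993, -0.0796, 0.0779]
ee_rot: [-0.094, 0.996, 0.0, 0.001]
wrist_force: [-1.5, 3.3, 3.2]
opening: 0.0152
```

Run:
```python
from h import *
goto([.4985,-.080,.077],101)
```

```text
t 2.95 pos [ 0.4993 -0.0796  0.0779] toolyaw 100.84 tilt 0.13 F [-1.5  3.3  3.2] op 0.0152 j [ 0.23  0.24 -0.56 -0.   -0.77 -1.61]
shift mm [ 0.9 -0.3  0.9] | 1 turn -0.16
```

Call:
step_arm([
  [[0.0067,-0.0008,0,0,0.01],[0.0153,-0.0035,0,0,0.01],[0.0232,-0.0078,0,0,0.01],[0.03,-0.0136,0,0,0.01],[0.0356,-0.0206,0,0,0.01],[0.0397,-0.0286,0,0,0.01],[0.0417,-0.0351,0,0,0.01],[0.0417,-0.0351,0,0,0.01]],
])

```text
clock: 3.62
tool_pos: [0.4615, -0.1226, 0.0767]
ee_rot: [-0.094, 0.996, 0.0, -0.002]
wrist_force: [-9.3, 4.0, 5.5]
opening: 0.015
```

Run:
```python
from h import *
p,d=get_image("top");cv2.imwrite("pics/t3.png",cv2.resize(p[155:265,230:400][:,:,::-1],None,fx=4.7,fy=4.7,interpolation=cv2.INTER_CUBIC))
p,d=get_image("wrist");cv2.imwrite("pics/w3.png",p[:,:,::-1])
goto([.4985,-.080,.077],101)
```

```text
t 3.72 pos [ 0.4615 -0.1225  0.0767] toolyaw 100.8 tilt 0.21 F [-8.8  3.4  5.6] op 0.0146 j [ 0.15  0.2  -0.61 -0.   -0.76 -1.54]
shift mm [-44.3  34.8  -0.4] | 56 turn -0.2
```

View pics/w3.png

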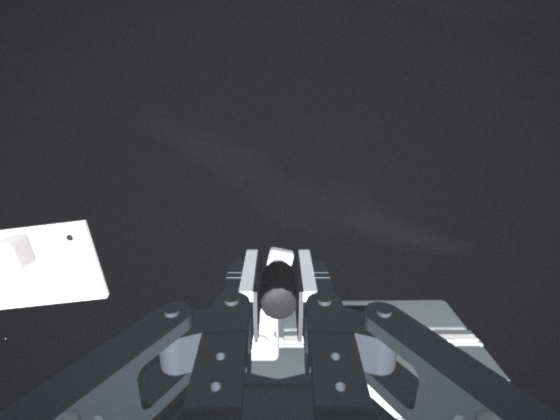

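Call:
step_arm([
  [[0.0417,-0.0351,0,0,0.04],[0.0,0.0,0,0,0.04]],
])

```text
clock: 3.88
tool_pos: [0.4552, -0.1312, 0.0761]
ee_rot: [-0.087, 0.996, 0.0, -0.003]
wrist_force: [-2.4, -0.9, -1.9]
opening: 0.0385
```

That call was wrong: I repeated the old offset as a new shift. I'll check the state and where the latch is.

Run:
```python
from h import *
goto([.499,-.0666,.14],101)
p,d=get_image("wrist");cv2.imwrite("pics/w4.png",p[:,:,::-1])
goto([.499,-.0666,.14],101)
ci=camera_info("wrist");print(onplane(ci,278,300,.1))
```

```text
t 3.88 pos [ 0.4552 -0.1312  0.0761] toolyaw 100.01 tilt 0.3 F [-2.4 -0.9 -1.9] op 0.0385 j [ 0.14  0.2  -0.62 -0.   -0.76 -1.53]
shift mm [-54.   56.1 -64.1] | 101 turn -0.99
t 3.93 pos [ 0.4661 -0.1239  0.0778] toolyaw 100.31 tilt 0.2 F [9.3 5.8 2.4] op 0.04 j [ 0.15  0.21 -0.61  0.   -0.75 -1.54]
shift mm [-42.9  50.5 -62.1] | 91 turn -0.69
[ 0.46735213 -0.12401846  0.1       ]
```

View pics/w4.png

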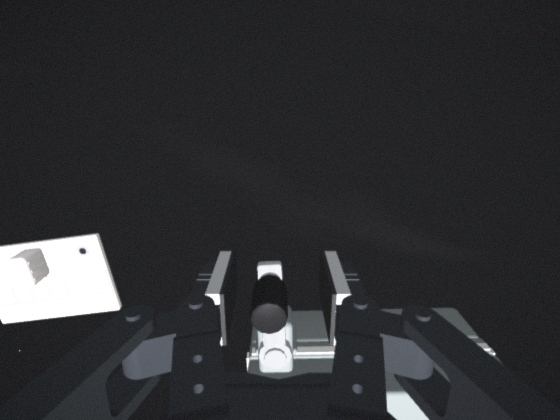

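No harm done: the latch points straight out (about 1.5 rad) and the knob is free between the fingers. Next I rise and go to the tab.

Call:
step_arm([
  [[0,0,-0.03,0,0.05],[0,0,-0.06,0,0.05],[-0.022,0.026,-0.064,-0.6,0.05],[-0.044,0.051,-0.064,-0.6,0.05],[-0.044,0.051,-0.064,-0.6,0.05],[-0.044,0.051,-0.064,-0.6,0.05]],
])

```text
clock: 4.43
tool_pos: [0.499, -0.0625, 0.1414]
ee_rot: [-0.101, 0.995, -0.0, 0.001]
wrist_force: [0.4, -1.0, -0.7]
opening: 0.0502
```

Run:
```python
from h import *
p,d=get_image("wrist");cv2.imwrite("pics/w5.png",p[:,:,::-1])
goto([.499,-.0666,.047],101)
ci=camera_info("wrist");c,s=np.cos(np.radians(11)),np.sin(np.radians(11))
o=np.array([.605,-.046])
for x,y,z in [(-.12,-.018,.064),(-.12,.018,.064),(-.088,-.075,.078),(-.088,.075,.078),(-.108,-.058,.073)]:
    q=proj(ci,[o[0]+c*x-s*y,o[1]+s*x+c*y,z])[0];print(q.round(1))
```

```text
t 4.48 pos [ 0.4981 -0.0632  0.141 ] toolyaw 101.53 tilt 0.06 F [-0.4 -0.1 -0.3] op 0.0498 j [ 0.27  0.16 -0.49  0.   -0.92 -1.64]
shift mm [-0.1 -3.5 94. ] | 94 turn 0.53
[246.6 195.7]
[300.2 196.2]
[159.6 247.4]
[386.1 249.4]
[185.  216.7]
```

View pics/w5.png

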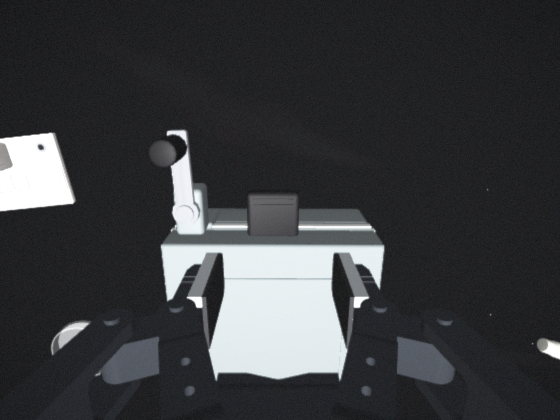

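The tab corners are seen at (249,193) and (299,193), close to the predicted ones. Now I descend and pinch.

Call:
step_arm([
  [[0,-0.0035,0.03,0.5,0.05],[0,-0.0035,0.06,0.5,0.05],[0,-0.0035,0.085,0.5,0.05],[0,-0.0035,0.094,0.5,0.05],[0,-0.0035,0.094,0.5,0.05],[0,-0.0035,0.094,0.5,0.03],[0,-0.0035,0.094,0.5,0.03],[0,-0.0035,0.094,0.5,0.03]],
], grip_force=30)

```text
clock: 5.15
tool_pos: [0.4984, -0.0665, 0.0476]
ee_rot: [-0.095, 0.995, 0.001, 0.0]
wrist_force: [-2.6, 6.3, -3.1]
opening: 0.0354
```

Run:
```python
from h import *
goto([.499,-.0666,.047],101)
```

```text
t 5.15 pos [ 0.4984 -0.0665  0.0476] toolyaw 100.93 tilt 0.08 F [-2.6  6.3 -3.1] op 0.0354 j [ 0.26  0.28 -0.59 -0.   -0.7  -1.64]
shift mm [-0.5 -0.2  0.6] | 1 turn -0.07
```

Call:
step_arm([
  [[-0.0018,0,-0.0179,0,0.03],[-0.0054,0,-0.0355,0,0.03],[-0.0107,0,-0.0527,0,0.03],[-0.0177,0,-0.0693,0,0.03],[-0.0263,0,-0.0851,0,0.03],[-0.0365,0,-0.0999,0,0.03],[-0.0481,0,-0.1137,0,0.03],[-0.061,0,-0.1262,0,0.03],[-0.0751,0,-0.1374,0,0.03],[-0.0902,0,-0.1471,0,0.03]],
])

```text
clock: 5.98
tool_pos: [0.5865, -0.0488, 0.1955]
ee_rot: [-0.095, 0.995, 0.001, 0.0]
wrist_force: [-0.6, 7.1, -5.7]
opening: 0.0356
```

Run:
```python
from h import *
goto([.499+.0902*.9816,-.0666+.0902*.1908,.047+.1471],101)
p,d=get_image("scene");cv2.imwrite("pics/s6.png",cv2.resize(p[100:300,150:400][:,:,::-1],None,fx=3,fy=3))
```

```text
t 5.98 pos [ 0.5865 -0.0488  0.1955] toolyaw 100.93 tilt 0.14 F [-0.6  7.1 -5.7] op 0.0356 j [ 0.25  0.24 -0.23 -0.   -1.09 -1.63]
shift mm [-0.9 -0.8  1.4] | 2 turn -0.07
```

View pics/s6.png

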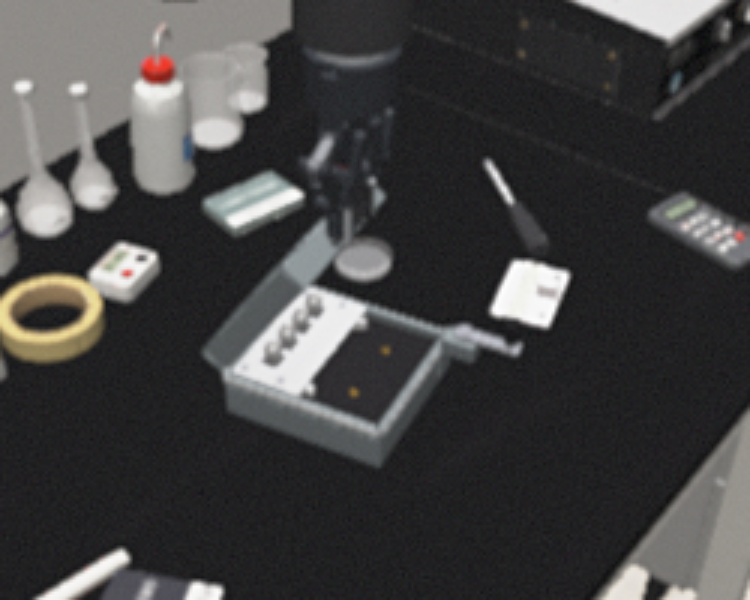

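Call:
step_arm([
  [[-0.016,0,-0.0082,0,0.03],[-0.0328,0,-0.0147,0,0.03],[-0.0501,0,-0.0195,0,0.03],[-0.0679,0,-0.0226,0,0.03],[-0.0858,0,-0.0238,0,0.03],[-0.1038,0,-0.0233,0,0.03],[-0.1128,0,-0.0224,0,0.03],[-0.1128,0,-0.0224,0,0.03]],
])

```text
clock: 6.7
tool_pos: [0.7001, -0.026, 0.219]
ee_rot: [-0.096, 0.995, 0.001, 0.003]
wrist_force: [-1.0, 8.8, 4.8]
opening: 0.0352
```

Run:
```python
from h import *
goto([.499+.2030*.9816,-.0666+.2030*.1908,.047+.1695],101)
p,d=get_image("scene");cv2.imwrite("pics/s7.png",cv2.resize(p[100:300,150:400][:,:,::-1],None,fx=3,fy=3))
```

```text
t 6.7 pos [ 0.7001 -0.026   0.219 ] toolyaw 101.03 tilt 0.32 F [-1.   8.8  4.8] op 0.0352 j [ 0.24  0.4   0.05 -0.   -1.21 -1.62]
shift mm [ 2.2 -1.5  2.5] | 4 turn 0.03
```

View pics/s7.png

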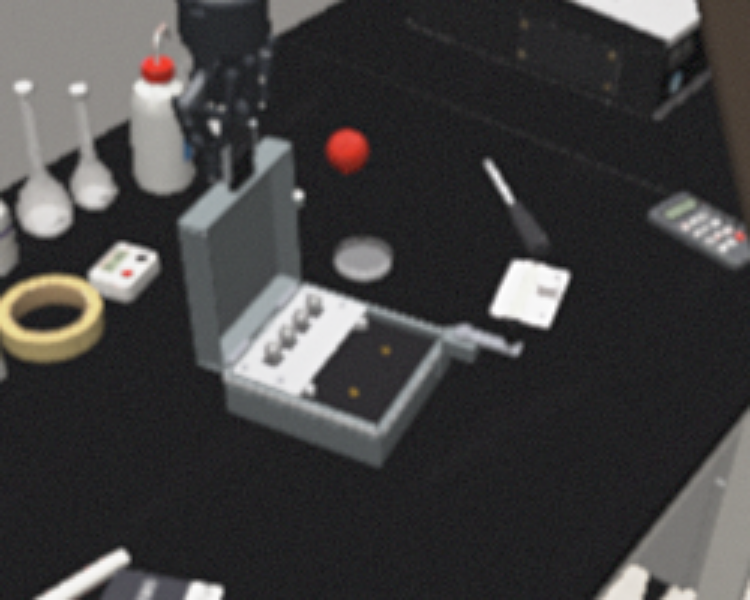

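The lid leans back past upright. Now I release and rise.

Call:
step_arm([
  [[0,0,0,0,0.055],[0,0,0,0,0.055],[0,0,0,0,0.055],[0,0,-0.03,0,0.055],[0,0,-0.06,0,0.055],[0.03,-0.02,-0.08,0,0.055],[0.06,-0.04,-0.08,0,0.055],[0.09,-0.07,-0.08,0,0.055],[0.12,-0.1,-0.08,0,0.055],[0.14,-0.13,-0.08,0,0.055]],
])

```text
clock: 7.58
tool_pos: [0.5826, -0.1843, 0.2975]
ee_rot: [-0.095, 0.995, -0.0, 0.001]
wrist_force: [0.2, -0.9, -0.2]
opening: 0.0545
```

Run:
```python
from h import *
h=np.radians(17.8);goto([.517,-.2895,.15],107.8)
```

```text
t 7.58 pos [ 0.5826 -0.1843  0.2975] toolyaw 100.95 tilt 0.1 F [ 0.2 -0.9 -0.2] op 0.0545 j [ 0.01  0.22 -0.03  0.   -1.32 -1.39]
shift mm [ 84.6 -90.8 147.4] | 193 turn -6.85
```

Call:
step_arm([
  [[0.017,-0.018,0.029,-1.5,0.04],[0.034,-0.036,0.058,-3,0.04],[0.051,-0.054,0.087,-4.5,0.04],[0.068,-0.072,0.116,-6,0.04],[0.0846,-0.0908,0.14,-6.9,0.04],[0.0846,-0.0908,0.147,-6.9,0.04],[0.0846,-0.0908,0.147,-6.9,0.04],[0.0846,-0.0908,0.147,-6.9,0.04]],
])

```text
clock: 8.25
tool_pos: [0.5192, -0.2886, 0.1496]
ee_rot: [-0.155, 0.988, -0.0, 0.0]
wrist_force: [0.0, -0.1, 0.7]
opening: 0.0396
```

Run:
```python
from h import *
goto([.517,-.2895,.008],107.8)
ci=camera_info("wrist")
p,d=get_image("wrist");cv2.imwrite("pics/w8.png",p[:,:,::-1]);np.savez("pics/w8.npz",p=p,d=d,m=ci["mtx"],c=ci["camera_from_world"])
p,d=get_image("top");cv2.imwrite("pics/t8.png",cv2.resize(p[155:265,230:400][:,:,::-1],None,fx=4.7,fy=4.7,interpolation=cv2.INTER_CUBIC));np.save("pics/t8rgb.npy",p)
```

```text
t 8.25 pos [ 0.5192 -0.2886  0.1496] toolyaw 107.79 tilt 0.03 F [ 0.  -0.1  0.7] op 0.0396 j [-0.18  0.29 -0.28  0.   -1.   -1.08]
shift mm [ 2.400e+00 -1.000e-01  1.416e+02] | 142 turn -0.01
```

View pics/w8.png

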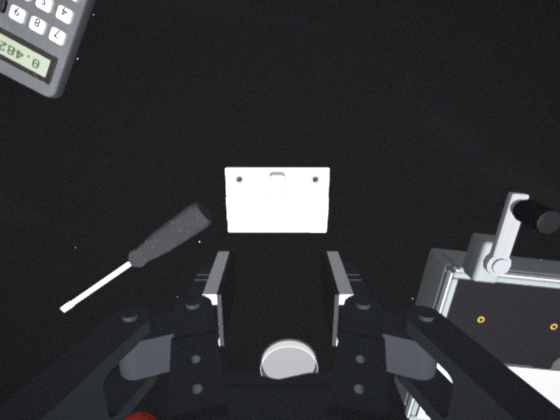

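View pics/t8.png

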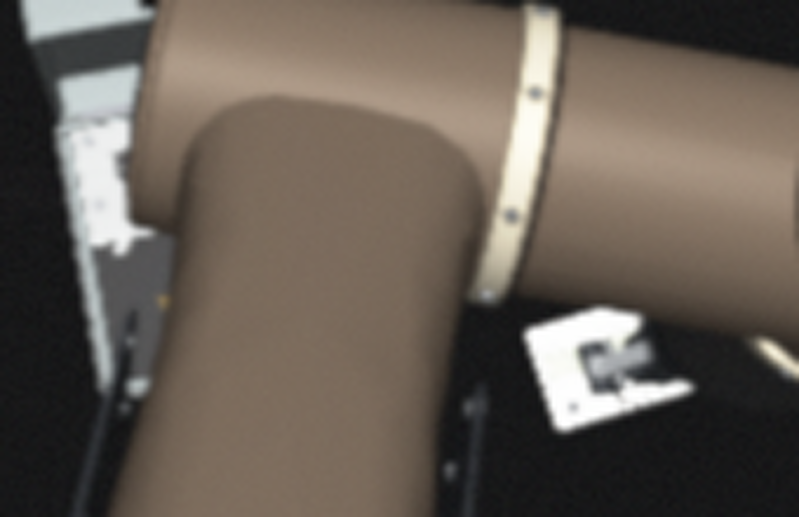

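The holder's corners are at (225,168), (328,168), (328,233) and (226,233). It is square to the tool, with the fin at x≈277. The screwdriver handle at (200,212) is clear.

Run:
```python
from h import *
f=np.load("pics/w8.npz");ci=dict(mtx=f["m"],camera_from_world=f["c"]);p=f["p"]
m=(p.min(2)>120).astype(np.uint8);m[:155]=0;m[245:]=0;m[:,:215]=0;m[:,340:]=0
m=cv2.morphologyEx(m,cv2.MORPH_CLOSE,np.ones((7,7)))
n,l,s,_=cv2.connectedComponentsWithStats(m);k=1+np.argmax(s[1:,4])
cc=max(cv2.findContours((l==k).astype(np.uint8),0,1)[0],key=cv2.contourArea)[:,0]
w=np.array([onplane(ci,u,v,.005)[:2] for u,v in cc],np.float32)
r=cv2.minAreaRect(w);print(r)
for u,v in [(225,167.5),(329,167.5),(328.5,233.5),(226,233.5)]: print(onplane(ci,u,v,.005)[:2])
h=np.radians(r[2]);print("pull",np.array(r[0])-.017*np.array([np.cos(h),np.sin(h)]))
print("fin top centre",onplane(ci,277.5,178,.025))
pa=cv2.resize(p[160:240,215:340][:,:,::-1],None,fx=6,fy=6,interpolation=cv2.INTER_CUBIC);cv2.imwrite("pics/w8a.png",pa)
# deck inserts (orange)
hs=cv2.cvtColor(p,cv2.COLOR_RGB2HSV);mo=((hs[...,1]>150)&(hs[...,2]>120)).astype(np.uint8);mo[:,:420]=0
n,l,s,c=cv2.connectedComponentsWithStats(mo)
for i in range(1,n):
    if s[i,4]>4: print("insert",c[i],s[i],onplane(ci,*c[i],.040))
```

```text
((0.5325758457183838, -0.2856481075286865), (0.06042094901204109, 0.09148779511451721), 17.799448013305664)
[ 0.51778821 -0.33698896]
[ 0.49059872 -0.2522007 ]
[ 0.54836945 -0.23115337]
[ 0.57695218 -0.32017842]
pull [ 0.5163896  -0.29084477]
fin top centre [ 0.50794624 -0.29289244  0.025     ]
insert [479.         317.83333333] [478 317   3   3   6] [ 0.57034789 -0.08821832  0.04      ]
insert [553.11764706 325.88235294] [550 324   7   5  17] [ 0.55793228 -0.02215982  0.04      ]
```

View pics/w8a.png

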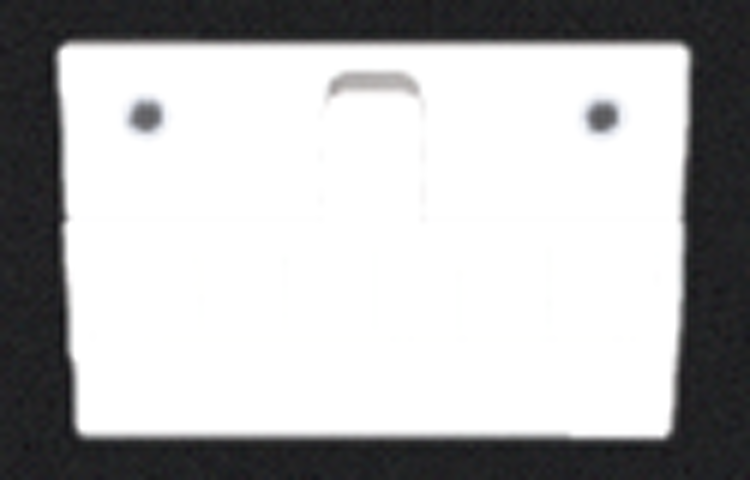

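Run:
```python
from h import *
goto([.5168,-.2904,.009],107.8)
```

```text
t 8.35 pos [ 0.5203 -0.288   0.1505] toolyaw 107.87 tilt 0.14 F [ 0.9 -0.5  0.1] op 0.0403 j [-0.18  0.29 -0.28  0.   -1.   -1.08]
shift mm [  4.3  -1.  141.5] | 142 turn 0.07
```

Call:
step_arm([
  [[0.0035,-0.0005,0.035,0,0.035],[0.0035,-0.0005,0.07,0,0.035],[0.0035,-0.0005,0.105,0,0.035],[0.0035,-0.0005,0.13,0,0.035],[0.0035,-0.0005,0.141,0,0.035],[0.0035,-0.0005,0.141,0,0.035],[0.0035,-0.0005,0.141,0,0.008],[0.0035,-0.0005,0.141,0,0.008],[0.0035,-0.0005,0.141,0,0.008],[0.0035,-0.0005,0.141,0,0.008]],
], grip_force=50)

```text
clock: 9.18
tool_pos: [0.5177, -0.2898, 0.0101]
ee_rot: [-0.155, 0.988, -0.001, 0.002]
wrist_force: [0.5, 3.0, 7.3]
opening: 0.0123
```

Run:
```python
from h import *
goto([.5168,-.2904,.009],107.8)
```

```text
t 9.18 pos [ 0.5177 -0.2898  0.0101] toolyaw 107.86 tilt 0.23 F [0.5 3.  7.3] op 0.0123 j [-0.18  0.45 -0.42  0.   -0.69 -1.08]
shift mm [ 1.  -0.3  1.1] | 2 turn 0.06
```

Call:
step_arm([
  [[0,0,-0.02,0,0.008],[0,0,-0.05,0,0.008],[0,0,-0.085,0,0.008],[0,0,-0.12,0,0.008],[0,0,-0.14,0,0.008],[0,0,-0.14,0,0.008]],
])

```text
clock: 9.68
tool_pos: [0.5189, -0.2907, 0.1546]
ee_rot: [-0.155, 0.988, -0.002, 0.005]
wrist_force: [0.6, -0.0, -1.3]
opening: 0.0128
```

Run:
```python
from h import *
goto([.5466,-.0578,.15],101)
ci=camera_info("wrist")
p,d=get_image("wrist");cv2.imwrite("pics/w9.png",p[:,:,::-1]);np.savez("pics/w9.npz",p=p,d=d,m=ci["mtx"],c=ci["camera_from_world"])
```

```text
t 9.68 pos [ 0.5189 -0.2907  0.1546] toolyaw 107.88 tilt 0.59 F [ 0.6 -0.  -1.3] op 0.0128 j [-0.18  0.28 -0.28  0.   -0.99 -1.08]
shift mm [-97.8 213.1   4.1] | 235 turn 6.88
```

View pics/w9.png

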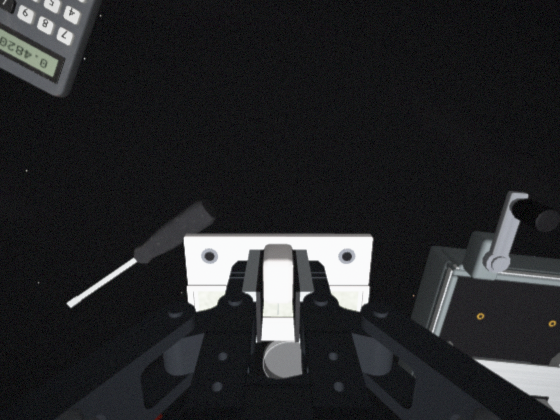

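Call:
step_arm([
  [[-0.012,0.026,0,1,0.008],[-0.024,0.053,0,2,0.008],[-0.037,0.08,0,3,0.008],[-0.049,0.107,0,4,0.008],[-0.061,0.133,0,5,0.008],[-0.073,0.16,0,6,0.008],[-0.086,0.187,0,6.9,0.008],[-0.098,0.213,0,6.9,0.008],[-0.098,0.213,0,6.9,0.008],[-0.098,0.213,0,6.9,0.008]],
])

```text
clock: 10.57
tool_pos: [0.5437, -0.0555, 0.1474]
ee_rot: [-0.096, 0.995, 0.0, -0.0]
wrist_force: [0.3, -0.9, -1.1]
opening: 0.0128
```

Run:
```python
from h import *
goto([.5466,-.0578,.15],101)
for n in ("wrist","scene","top"):
  ci=camera_info(n)
  p,d=get_image(n);np.savez(f"pics/{n}10.npz",p=p,d=d,m=ci["mtx"],c=ci["camera_from_world"])
  if n=="scene": p=cv2.resize(p[130:280,180:380],None,fx=4,fy=4)
  if n=="top": p=cv2.resize(p[145:265,220:340],None,fx=5,fy=5)
  cv2.imwrite(f"pics/{n}10.png",p[:,:,::-1])
goto([.5466,-.0578,.15],101)
```

```text
t 10.57 pos [ 0.5437 -0.0555  0.1474] toolyaw 101.07 tilt 0.05 F [ 0.3 -0.9 -1.1] op 0.0128 j [ 0.26  0.22 -0.39 -0.   -0.96 -1.63]
shift mm [-2.4 -2.8 -2.6] | 5 turn 0.07
t 10.72 pos [ 0.5435 -0.0574  0.1475] toolyaw 100.91 tilt 0.05 F [-0.4 -0.5 -0.2] op 0.0123 j [ 0.25  0.22 -0.39 -0.   -0.96 -1.63]
shift mm [-2.9 -1.  -2.5] | 4 turn -0.09
```

View pics/wrist10.png

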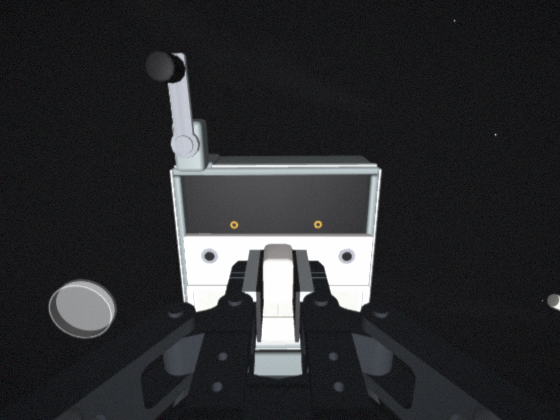

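View pics/scene10.png

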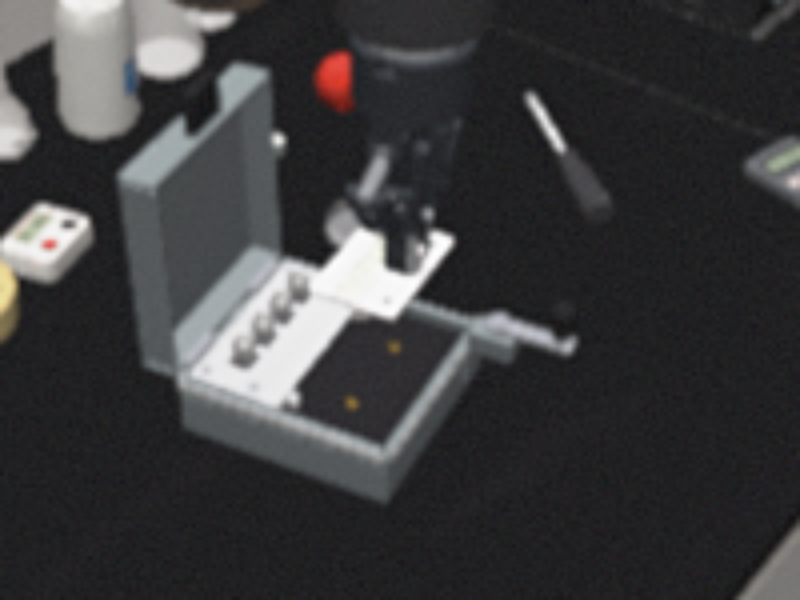

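View pics/top10.png

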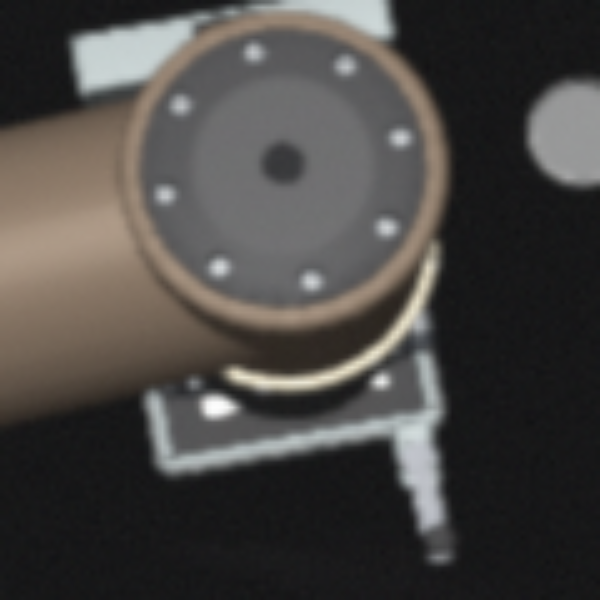

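The holder is held square, with its holes at (209,256) and (347,256). The deck inserts are at (234,225) and (318,225), the lid stands open and the latch is straight out. I'll measure the holder against the case from this one image.

Run:
```python
from h import *
f=np.load("pics/wrist10.npz");ci=dict(mtx=f["m"],camera_from_world=f["c"]);p=f["p"]
hs=cv2.cvtColor(p,cv2.COLOR_RGB2HSV)
mo=((hs[...,1]>130)&(hs[...,2]>100)).astype(np.uint8);mo[:210]=0;mo[240:]=0
mo=cv2.dilate(mo,np.ones((3,3)))
n,l,s,c=cv2.connectedComponentsWithStats(mo);print("ins",[(c[i].round(1),s[i,4]) for i in range(1,n)])
ins=sorted([c[i] for i in range(1,n) if s[i,4]>15],key=lambda a:a[0])
I=[onplane(ci,*q,.040)[:2] for q in ins]
g=p.max(2);mh=(g<110).astype(np.uint8)
holes=[]
for u0 in (209,347):
    w=mh[248:265,u0-9:u0+10];n,l,s,c=cv2.connectedComponentsWithStats(w)
    k=1+np.argmax(s[1:,4]);holes.append(c[k]+[u0-9,248]);print("hole",holes[-1],s[k,4])
zt=.1475-.0101+.005
H=[onplane(ci,*q,zt)[:2] for q in holes]
def yw(a,b): v=b-a;return np.degrees(np.arctan2(-v[0],v[1]))
I=np.array(I);H=np.array(H)
print("insert spacing",np.linalg.norm(I[1]-I[0]),"yaw",yw(*I));print("hole spacing",np.linalg.norm(H[1]-H[0]),"yaw",yw(*H))
y=np.radians(11);R2=np.array([[np.cos(y),-np.sin(y)],[np.sin(y),np.cos(y)]])
o=I.mean(0)+R2@[.04,0];print("origin",o)
print("holes mid in case frame",(R2.T@(H.mean(0)-I.mean(0))+[-.04,0]))
print("tcp in case",R2.T@(np.array([.5436,-.0568])-o))
# trailing edge of holder
for u in (195,230,330,360):
    col=g[225:248,u].astype(int);v=225+np.argmax(np.diff(col))+.5;print("trail",u,v,R2.T@(onplane(ci,u,v,zt-0.0)[:2]-o))
```

```text
ins [(array([233.6, 224.2]), np.int32(78)), (array([317.5, 224. ]), np.int32(80))]
hole [209.11666667 255.71666667] 60
hole [346.50847458 256.06779661] 59
insert spacing 0.06594534567123235 yaw 11.21718093406885
hole spacing 0.06570423877465462 yaw 10.908298688514606
origin [ 0.60380232 -0.04597769]
holes mid in case frame [-0.06538191  0.00175656]
tcp in case [-0.06116123  0.00086367]
trail 195 235.5 [-0.07595947 -0.03706512]
trail 230 235.5 [-0.07597892 -0.02066037]
trail 330 236.5 [-0.07552363  0.02621968]
trail 360 236.5 [-0.07554034  0.04028573]
```

Spacings check out at 65.9 and 65.7 mm against the given 66. The nose is at case x≈−15.5 mm, 1.8 mm too far to +y. Now I lower over the deck.

Call:
step_arm([
  [[0,-0.0018,0.025,0,0.008],[0,-0.0018,0.05,0,0.008],[0,-0.0018,0.075,0,0.008],[0,-0.0018,0.088,0,0.008],[0,-0.0018,0.094,0,0.008],[0,-0.0018,0.094,0,0.008],[0,-0.0018,0.094,0,0.008]],
])

```text
clock: 11.3
tool_pos: [0.5446, -0.0592, 0.0542]
ee_rot: [-0.095, 0.995, -0.0, -0.0]
wrist_force: [1.1, -1.1, 0.3]
opening: 0.0125
```

Run:
```python
from h import *
goto([.5435,-.0578,.051],101)
p,d=get_image("scene")
cv2.imwrite(f"pics/s11.png",cv2.resize(p[130:280,180:380],None,fx=4,fy=4)[:,:,::-1])
ci=camera_info("wrist");p,d=get_image("wrist");cv2.imwrite("pics/w11.png",p[:,:,::-1])
goto([.5435,-.0578,.051],101)
```

```text
t 11.3 pos [ 0.5446 -0.0592  0.0542] toolyaw 100.89 tilt 0.01 F [ 1.1 -1.1  0.3] op 0.0125 j [ 0.25  0.33 -0.49  0.   -0.75 -1.63]
shift mm [0.8 1.6 3.2] | 4 turn -0.11
t 11.4 pos [ 0.5452 -0.0588  0.055 ] toolyaw 100.92 tilt 0.11 F [ 0.3 -0.2 -1.4] op 0.0128 j [ 0.25  0.33 -0.49  0.   -0.75 -1.63]
shift mm [1.5 1.3 4. ] | 4 turn -0.08
```

View pics/s11.png

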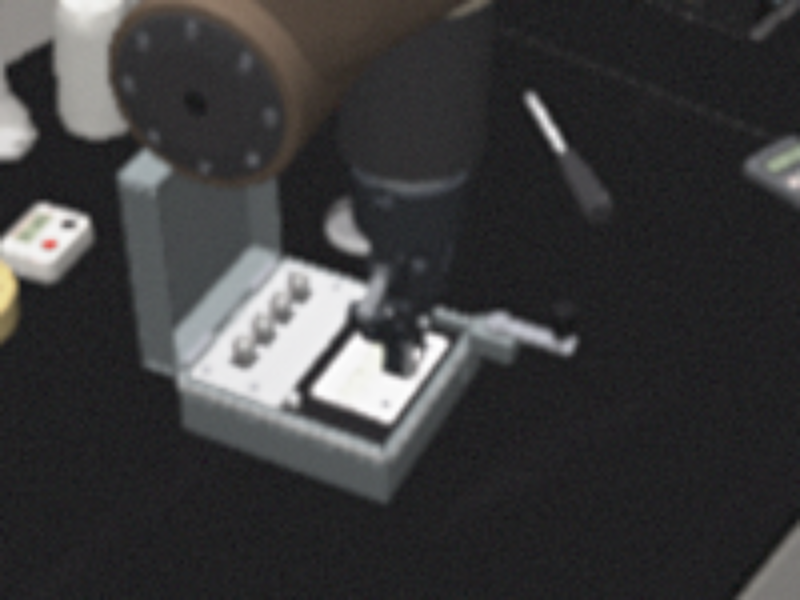

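View pics/w11.png

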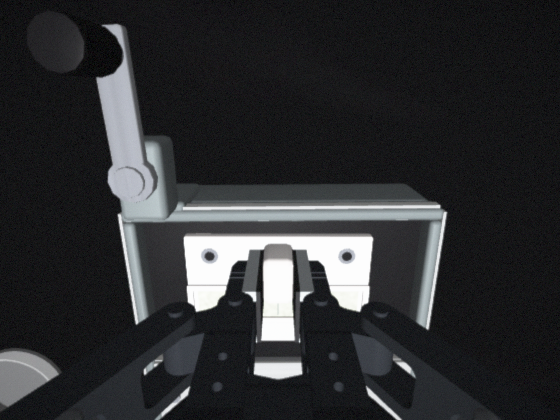

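The holder is just above the deck and clear of all walls. The rim midpoint (about 284) sits right of the holder's middle (278), so I'll measure lateral and yaw again at this close range.

Run:
```python
from h import *
im=cv2.imread("pics/w11.png");
cv2.imwrite("pics/w11a.png",cv2.resize(im[170:390,105:455],None,fx=2.28,fy=2.28,interpolation=cv2.INTER_CUBIC))
cv2.imwrite("pics/w11b.png",cv2.resize(im[200:240,110:210],None,fx=8,fy=8,interpolation=cv2.INTER_CUBIC))
cv2.imwrite("pics/w11c.png",cv2.resize(im[200:240,360:460],None,fx=8,fy=8,interpolation=cv2.INTER_CUBIC))
```

```text
(no output)
```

View pics/w11a.png

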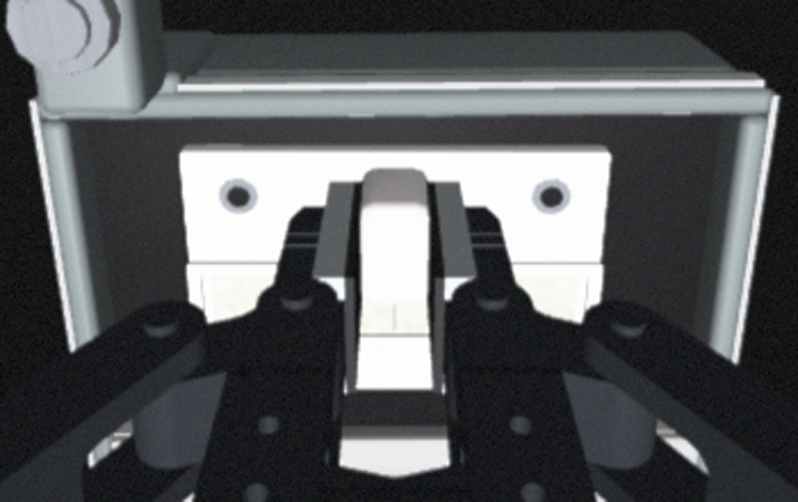

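View pics/w11b.png

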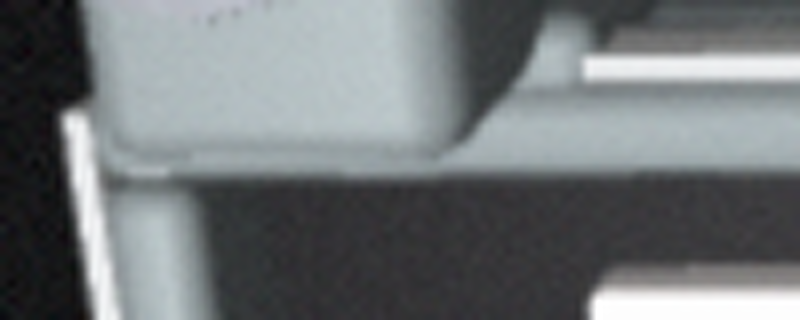

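View pics/w11c.png

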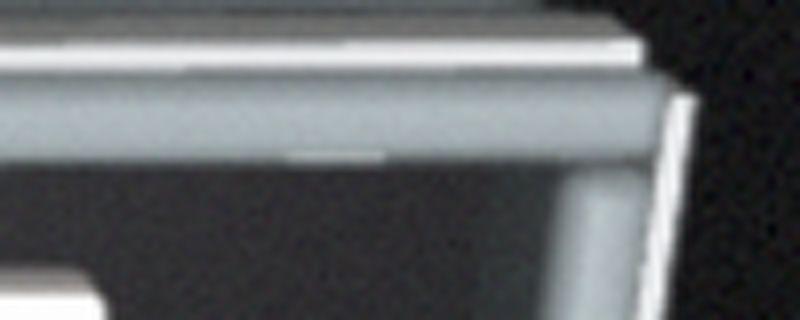

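Run:
```python
from h import *
ci=camera_info("wrist");y=np.radians(11.2);R2=np.array([[np.cos(y),-np.sin(y)],[np.sin(y),np.cos(y)]])
q=lambda u,v,z:R2.T@onplane(ci,u,v,z)[:2]
a=q(278,221.2,.05);b=q(278,236.2,.0495);print("rim inner->trail dx mm",(b-a)*1e3)
L=q(118.1,213.7,.05);Rr=q(447.1,212,.05);print("outer width",(Rr-L)*1e3,"mid y",(L+Rr)[1]/2)
l=q(136.9,237,.05);r=q(428,237,.05);print("inner w",(r-l)*1e3,"mid",(l+r)[1]/2)
h1=q(183.8,236,.0495);h2=q(373.1,237,.0495);print("holder w",(h2-h1)*1e3,"mid",(h1+h2)[1]/2)
```

```text
rim inner->trail dx mm [ 7.79061876 -0.0389428 ]
outer width [-8.26964537e-02  1.50759997e+02] mid y -0.16173694149709622
inner w [  0.66533228 136.62050951] mid -0.16174629223032114
holder w [ 0.94801864 89.1015412 ] mid -0.1635799142895687
```

At close range the holder is 1.85 mm to −y and about 0.5° clockwise. The earlier insert comparison spanned two heights and was less sure. I'll correct this and lower gently.

Call:
step_arm([
  [[0,0.0015,0,-0.6,0.008],[0,0.0015,0.001,-0.6,0.008],[0,0.0015,0.002,-0.6,0.008],[0,0.0015,0.003,-0.6,0.008],[0,0.0015,0.003,-0.6,0.008],[0,0.0015,0.003,-0.6,0.008]],
])

```text
clock: 11.9
tool_pos: [0.544, -0.0571, 0.0508]
ee_rot: [-0.101, 0.995, -0.0, -0.0]
wrist_force: [-0.2, 0.7, -0.8]
opening: 0.0128
```

Run:
```python
from h import *
goto([.5435,-.0578,.051],101)
```

```text
t 11.9 pos [ 0.544  -0.0571  0.0508] toolyaw 101.54 tilt 0.01 F [-0.2  0.7 -0.8] op 0.0128 j [ 0.25  0.34 -0.49 -0.   -0.74 -1.62]
shift mm [ 0.7 -0.6 -0.2] | 1 turn 0.54
```

Call:
step_arm([
  [[0,0,0.0005,0,0.008],[0,0,0.0005,0,0.008],[0,0,0.0005,0,0.008]],
])

```text
clock: 12.15
tool_pos: [0.544, -0.0571, 0.0503]
ee_rot: [-0.1, 0.995, -0.0, -0.0]
wrist_force: [-0.1, 0.0, -1.2]
opening: 0.0128
```

Call:
step_arm([
  [[0,0,0.0005,0,0.008],[0,0,0.0005,0,0.008],[0,0,0.0005,0,0.008]],
])

```text
clock: 12.4
tool_pos: [0.5441, -0.0571, 0.0501]
ee_rot: [-0.101, 0.995, -0.0, 0.0]
wrist_force: [-2.6, 0.8, 3.1]
opening: 0.0125
```

Contact comes at TCP z≈0.050. I back off 0.7 mm and slide the tongue in.

Call:
step_arm([
  [[0,0,-0.0007,0,0.008],[-0.003,0,-0.0007,0,0.008],[-0.006,0,-0.0007,0,0.008],[-0.009,0,-0.0007,0,0.008],[-0.011,0,-0.0007,0,0.008],[-0.012,0,-0.0007,0,0.008]],
])

```text
clock: 12.9
tool_pos: [0.5563, -0.0546, 0.0504]
ee_rot: [-0.101, 0.995, -0.0, -0.0]
wrist_force: [0.0, -0.3, -1.1]
opening: 0.0128
```

Run:
```python
from h import *
goto([.5435,-.0578,.051],101)
ci=camera_info("wrist");p,d=get_image("wrist");cv2.imwrite("pics/w12.png",cv2.resize(p[170:390,105:455],None,fx=2.28,fy=2.28,interpolation=cv2.INTER_CUBIC)[:,:,::-1])
p,d=get_image("scene");cv2.imwrite(f"pics/s12.png",cv2.resize(p[130:280,180:380],None,fx=4,fy=4)[:,:,::-1])
```

```text
t 12.9 pos [ 0.5563 -0.0546  0.0504] toolyaw 101.54 tilt 0.0 F [ 0.  -0.3 -1.1] op 0.0128 j [ 0.25  0.35 -0.47  0.   -0.75 -1.62]
shift mm [13.2 -0.6 -0.6] | 13 turn 0.54
```

View pics/s12.png

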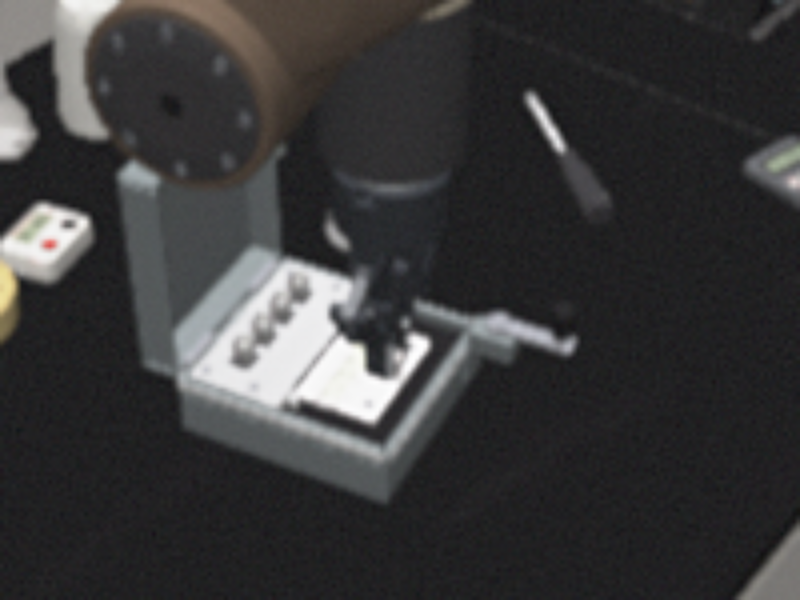

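View pics/w12.png

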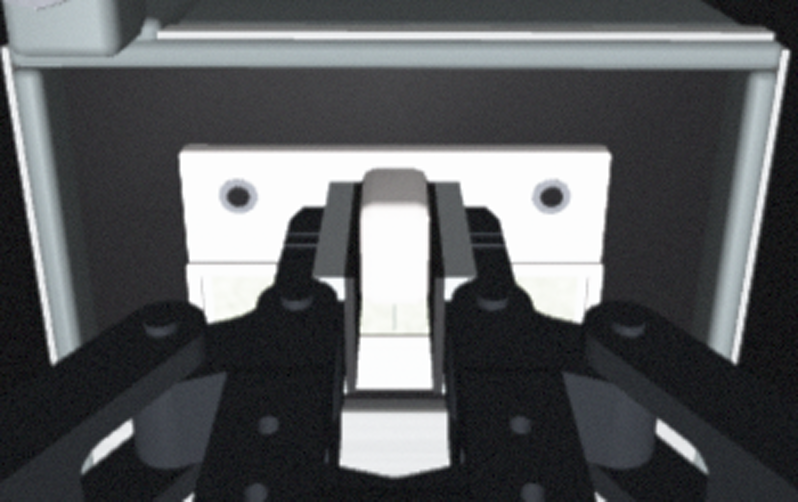

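The holder is centred and square at the slot mouth. Before going on I'll check the clearance between the arm's wrist housing and the open lid.

Run:
```python
from h import *
ci=camera_info("top");p,d=get_image("top");P=cloud(ci,d)
cv2.imwrite("pics/t12.png",cv2.resize(p[110:265,190:345],None,fx=3.8,fy=3.8)[:,:,::-1])
y=np.radians(11.2);o=np.array([.604,-.046]);R2=np.array([[np.cos(y),-np.sin(y)],[np.sin(y),np.cos(y)]])
C=P.copy();C[...,:2]=(P[...,:2]-o)@R2
for v in range(130,200,5): print(v,[f"{C[v,u,0]*1e3:.0f},{C[v,u,2]*1e3:.0f}" for u in range(235,330,8)])
ci=camera_info("scene");p,d=get_image("scene");P=cloud(ci,d);C=P.copy();C[...,:2]=(P[...,:2]-o)@R2
for (x,yy) in [(170,100),(170,160),(130,180),(240,160),(210,185),(270,170)]:
    u,v=180+x//4,130+yy//4;print((u,v),(C[v,u]*1e3).round())
```

```text
130 ['241,-6', '235,-1', '229,3', '226,-2', '223,-5', '218,-0', '213,1', '209,-0', '204,1', '201,0', '197,-1', '192,1']
135 ['223,1', '219,1', '215,2', '212,-2', '206,3', '203,-0', '201,-7', '195,-2', '190,-1', '186,-1', '181,1', '178,-2']
140 ['211,-5', '205,-2', '-207,1206', '196,1', '193,-4', '187,3', '183,2', '179,0', '173,6', '172,-3', '166,2', '164,-4']
145 ['195,-2', '191,-3', '185,1', '183,-4', '176,5', '109,203', '104,209', '100,211', '161,-0', '157,-2', '153,-2', '148,0']
150 ['180,-1', '175,-0', '105,211', '92,243', '88,243', '95,210', '90,214', '88,211', '147,-4', '141,3', '137,3', '134,-1']
155 ['100,210', '97,210', '93,211', '86,223', '85,214', '83,209', '102,131', '101,120', '132,-2', '127,-1', '123,0', '118,2']
160 ['88,209', '84,212', '81,209', '102,125', '-3,483', '-5,483', '-8,485', '99,80', '115,5', '113,0', '108,3', '104,0']
165 ['135,1', '101,109', '100,100', '-9,485', '-13,489', '-15,487', '-17,485', '-19,485', '102,1', '98,0', '95,-2', '90,-2']
170 ['121,-1', '98,70', '-15,482', '-19,488', '-22,489', '-24,488', '-26,488', '-28,486', '-30,484', '84,0', '79,2', '76,-3']
175 ['-8,440', '-13,451', '-24,486', '-207,1206', '-31,490', '-32,487', '-34,486', '-38,489', '-39,484', '70,-2', '66,-1', '61,2']
180 ['-21,458', '-25,462', '-33,485', '-36,487', '-39,490', '-41,489', '-44,489', '-45,486', '-48,486', '56,-2', '51,0', '47,1']
185 ['-33,469', '-35,468', '-42,486', '-45,490', '-47,488', '-50,490', '-52,489', '-55,489', '-57,487', '42,-4', '37,-0', '33,-2']
190 ['-42,469', '-44,469', '-50,486', '-53,487', '-55,487', '-58,487', '-61,489', '-63,488', '-65,485', '27,1', '22,3', '19,0']
195 ['-50,469', '-52,468', '-58,485', '-61,488', '-64,487', '-67,489', '-69,488', '-70,483', '-73,485', '13,-0', '9,1', '4,1']
(222, 155) [-64. 263. 426.]
(222, 170) [-60. 260. 390.]
(212, 175) [ 96.  76. 207.]
(240, 170) [-97. 258. 401.]
(232, 176) [-79. 257. 381.]
(247, 172) [ 78. -69. 131.]
```

View pics/t12.png

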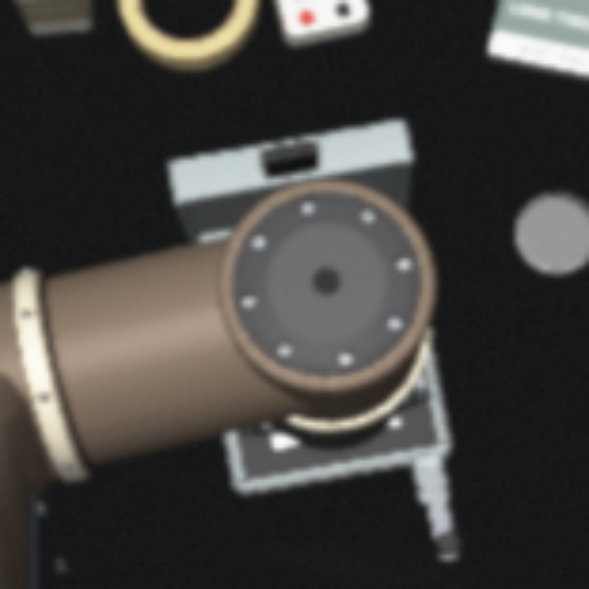

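The arm is well clear of the lid, which leans back past upright. Now I push on.

Call:
step_arm([
  [[-0.001,0,0,0,0.008],[-0.002,0,0,0,0.008],[-0.003,0,0,0,0.008],[-0.004,0,0,0,0.008],[-0.005,0,0,0,0.008],[-0.006,0,0,0,0.008],[-0.007,0,0,0,0.008],[-0.007,0,0,0,0.008]],
])

```text
clock: 13.77
tool_pos: [0.5623, -0.0534, 0.0504]
ee_rot: [-0.1, 0.995, -0.0, -0.001]
wrist_force: [-1.4, 0.2, 0.2]
opening: 0.0127
```

Call:
step_arm([
  [[-0.001,0,0,0,0.008],[-0.002,0,0,0,0.008],[-0.003,0,0,0,0.008],[-0.003,0,0,0,0.008],[-0.003,0,0,0,0.008]],
])

```text
clock: 14.18
tool_pos: [0.5653, -0.0528, 0.0504]
ee_rot: [-0.1, 0.995, -0.0, -0.0]
wrist_force: [-3.3, -0.0, 0.3]
opening: 0.0127
```

Call:
step_arm([
  [[-0.001,0,0,0,0.008],[-0.002,0,0,0,0.008],[-0.0025,0,0,0,0.008],[-0.0025,0,0,0,0.008]],
])

```text
clock: 14.52
tool_pos: [0.5678, -0.0523, 0.0504]
ee_rot: [-0.1, 0.995, -0.0, -0.0]
wrist_force: [-4.5, -0.6, 0.8]
opening: 0.0128
```

Call:
step_arm([
  [[-0.001,0,0,0,0.008],[-0.001,0,0,0,0.008],[-0.001,0,0,0,0.008]],
])

```text
clock: 14.77
tool_pos: [0.5687, -0.0521, 0.0505]
ee_rot: [-0.1, 0.995, -0.0, -0.0]
wrist_force: [-4.7, -0.7, 0.4]
opening: 0.0127
```

Call:
step_arm([
  [[-0.001,0,0,0,0.008],[-0.001,0,0,0,0.008],[-0.001,0,0,0,0.008]],
])

```text
clock: 15.02
tool_pos: [0.5687, -0.052, 0.0503]
ee_rot: [-0.1, 0.995, -0.0, -0.001]
wrist_force: [-7.7, -0.4, 2.6]
opening: 0.0127
```

The stop is reached: the last 1 mm command gave no motion and the force jumped from 4.7 to 7.7 N. I press slightly more.

Call:
step_arm([
  [[-0.0005,0,0,0,0.008],[-0.001,0,0,0,0.008],[-0.001,0,0,0,0.008],[-0.001,0,0,0,0.008],[-0.001,0,0,0,0.008],[-0.001,0,0,0,0.008]],
], grip_force=60)

```text
clock: 15.52
tool_pos: [0.5687, -0.0521, 0.0503]
ee_rot: [-0.1, 0.995, -0.0, -0.002]
wrist_force: [-10.5, -1.3, 4.4]
opening: 0.0123
```

Run:
```python
from h import *
goto([.5435,-.0578,.051],101)
ci=camera_info("wrist");p,d=get_image("wrist");cv2.imwrite("pics/w13.png",p[:,:,::-1])
p,d=get_image("scene");cv2.imwrite(f"pics/s13.png",cv2.resize(p[130:280,180:380],None,fx=4,fy=4)[:,:,::-1])
goto([.5435,-.0578,.051],101)
```

```text
t 15.52 pos [ 0.5687 -0.0521  0.0503] toolyaw 101.5 tilt 0.24 F [-10.5  -1.3   4.4] op 0.0123 j [ 0.25  0.37 -0.44 -0.   -0.77 -1.62]
shift mm [25.8 -0.6 -0.6] | 26 turn 0.5
t 15.62 pos [ 0.5687 -0.0521  0.0503] toolyaw 101.5 tilt 0.23 F [-11.5  -1.1   5. ] op 0.0124 j [ 0.25  0.37 -0.44 -0.   -0.77 -1.62]
shift mm [25.8 -0.6 -0.6] | 26 turn 0.5
```

View pics/s13.png

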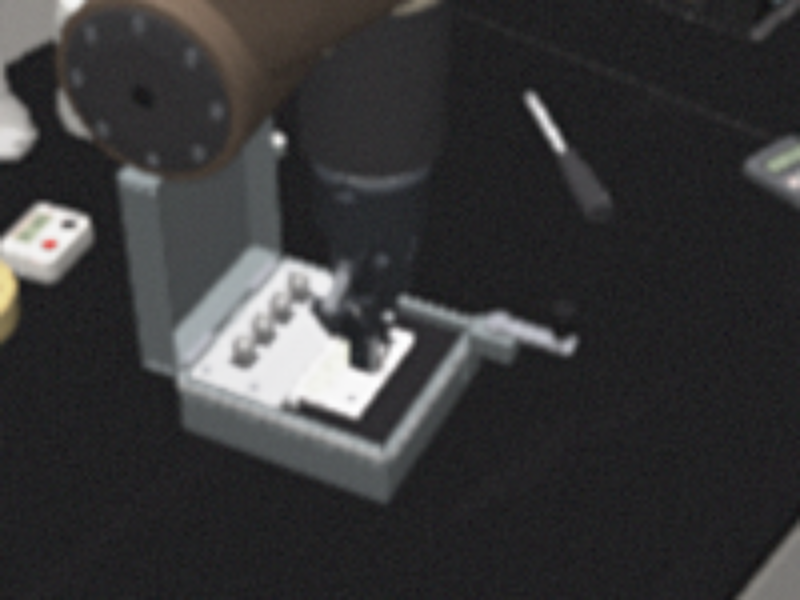

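View pics/w13.png

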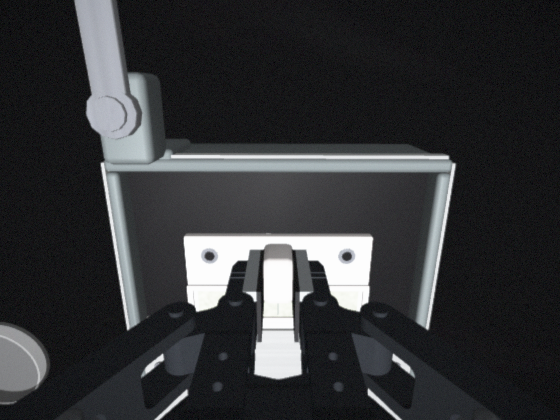

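Run:
```python
from h import *
ci=camera_info("wrist");y=np.radians(11.3);R2=np.array([[np.cos(y),-np.sin(y)],[np.sin(y),np.cos(y)]])
q=lambda u,v,z:R2.T@onplane(ci,u,v,z)[:2]
im=cv2.imread("pics/w13.png");g=im.max(2).astype(int)
for u in (230,320,): print(u,g[164:180,u],g[230:240,u])
a=q(278,171.5,.05);b=q(278,235.5,.045);print("rim->trail",(b-a)*1e3)
l=q(136,234,.045);print("holder mid y",(q(183.8,236,.045)+q(373,236,.045))[1]/2, "rim outer mid",(q(103,165,.05)+q(454,164,.05))[1]/2)
```

```text
230 [187 185 185 186 180 172 161 118  86  76  77  75  68  73  75  73] [ 63  58  68  98 124 141 219 250 253 253]
320 [187 188 186 186 185 172 156 136  90  76  70  69  69  71  68  71] [ 60  56  60  88 122 145 204 248 253 253]
rim->trail [31.94198066  0.1109134 ]
holder mid y -0.16266963976885856 rim outer mid -0.16282064320923584
```

The trailing edge lies 31.9 mm behind the front rim, where 32.0 means fully home. The holder is centred to 0.2 mm, pressed with about 11 N, and at rest. Handing in.

Run:
```python
from station import close_job
print(close_job())
```

```text
the job is handed in; nothing more can be done
None
```

The label holder is fully home under the lip and I handed the job in at about 15.6 s with the gripper still pressing it there. The lid stands open past upright and the latch lever is swung straight out.

**Last checks:**
- The holder's trailing edge measured 31.9 mm behind the front rim, where 32.0 means fully home. It is centred to about 0.2 mm, and tool tilt and yaw are within about 0.5°.
- The gripper pushes with about 11 N. The final 2 mm of commanded travel gave no motion, so the tongue is on the solid stop. The arm was at rest.
- The lid was estimated at about 1.65 rad from the arm's path and camera depth, and the latch at about 1.5 rad from the pictures. Neither joint was read directly.
- The cells and loose items looked untouched in the pictures I viewed. I did not measure the loose items' positions again at the end.

**Errors and disagreements on the way:**
- My first move was written in millimetres instead of metres. It was clipped to one harmless 4 cm step.
- One call after swinging the latch repeated an old offset as a new shift. It nudged the lever a little further out, with no harm.
- The first sideways fit, made from the deck inserts across two heights, disagreed with the close view by about 1.9 mm. I corrected to the close view before inserting.

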